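# Fit the brush spindle into the dressing-room panel

## Robot

A 7-joint arm with a two-finger parallel gripper is mounted at the origin on the work surface. World frame = base frame: x ahead of the robot, y to its left, z up, the work surface at z = 0. Lengths are in m, angles in rad, forces in N, time in s.
With the tool pointing down it reaches from about 0.425 to 0.925 m from the base axis. Payload 6.8 kg.
Tool frame: the origin (TCP) lies midway between the tips of the shut fingers; the grasp point (between the pads) lies 19 mm behind it; x points along the fingers, y is the direction in which the jaws open and shut, and the axes are right-handed (so a half turn about x gives the same grasp; the last joint's range is limited). The gripper opens to 85 mm and grips with 20 to 120 N. Pads are 22 mm wide; open, the fingers measure 114 mm over their backs; the gripper's body (76 mm by 85 mm) begins 54 mm behind the grasp point. The pads swing forward as they close: fully open they stand 13 mm farther back than shut.
Start: joints at [-1.372, 0.477, 0.022, 1.555, -0.011, 1.109, -0.083], TCP at [0.204, 0.643, 0.231] pointing down, gripper open.
Joint ranges: [-2.96, 2.96], [-0.34, 2.1], [-1.41, 1.46], [0.24, 2.44], [-1.37, 4.51], [0.17, 1.92], [-2.96, 2.96]. Speed limits (rad/s): [2.39, 2.39, 3.14, 3.14, 3.14, 3.14, 3.14].

## Interface

Orientations are given as a unit quaternion [w, x, y, z].
In Python, from rig import env gives the robot as it stands. Calls block until the motion is done:
- env.movep(position, orientation): joint-space move of the TCP to a pose.
- env.servo_line(position, frame=None, max_speed=0.15, threshold=None): straight line of the TCP; frame=None keeps the orientation; max_speed is the mean speed in m/s. With threshold (N) it stops when the force on the tool has changed by that much, and returns True; else False.
- env.move_j(angles): joint-space move.
- env.command_gripper(opening): finger opening in m; the grip force is fixed at half the most; returns when the fingers have stopped.
- env.wait(seconds).
- env.solve_ik(position, orientation): joint angles nearest the present ones, or None.
- env.observe(): the state.
- env.capture(name): name is "side" or "top" or "wrist"; returns the picture (400x640x3 uint8, red, green, blue); there is no depth.
- env.calibration(name): a dict with "intrinsics" (3x3 intrinsics, pixels), "dist_coeffs" ([k1, k2, p1, p2, k3] as OpenCV has them; the pictures are not rectified), "rvec" (rotation vector, rad) and "tvec" (3), from world to camera coordinates, as OpenCV has them. Camera axes: x right, y down, z forward; pixel columns grow to the right and rows downward; lengths in m; the calibration is good to about 2 mm. A picture is of the moment at which its call begins: read the wrist's pose just before it. calibration takes no time and is no camera call; for the wrist camera it gives the pose at the moment of the call.
A pose or a line that the arm cannot do raises env.PlanningError and nothing moves.
- env.hand_in(): hands the job in, once; it reports no verdict.
The state is a dict: "clock": time; "joint_positions": joint angles; "qd": joint speeds; "joint_torque": joint torques, N m; "tool_pos": TCP position; "orientation": TCP orientation; "force": force on the tool from outside, world axes, zero at the start; "ft_torque": the same for the moment, N m; "grip_width": finger opening in m.
Only numpy, scipy, OpenCV 4.12 (cv2) and the standard library are available. Lean on these libraries where they do the work, as an engineer would, in place of code of your own. Each camera call takes 0.05 s, during which the arm holds its last target. There are 200 camera calls.

## Task

Lift the brush-drying spindle out of its wooden rest and plug it into the counter panel, whose socket is hidden under a flush spring shutter somewhere along the middle of the cover plate in its window. Slide the tip lightly along the plate, best from one end of the window, until it drops into the socket, then press it fully home, upright, and let go. Never bear on the plate with more than 40 N, and leave the cosmetics around where they are.

Things in the scene. Friction and masses are not known exactly. Their poses are not given: they have to be found in the camera images.
- spindle_head (a point): Centre of the wooden head, 22 x 22 mm square and 36 mm tall, of a loose upright steel spindle (about 0.2 kg, varies); x, y square to the head's faces, z up. Grip the head across two faces from above. A steel disc 64 mm across lies 24 to 27 mm below this point; a flange 26 mm across has its underside 42 mm below; the tip is 72 mm below. At the start it stands in the rest, flange on its top.
- spindle_tip (a point): Centre of the flat end (8 mm across) of the spindle's shank, 72 mm below the head's centre. Over the first 8 mm it widens to the 14 mm shank; the flange's underside is 30 mm above the tip. z points up along the spindle to the head.
- rest: Fixed dark wooden rest block 64 x 64 x 40 mm, origin under its centre, z up; a 20 mm hole in its top, 36 mm deep, holds the spindle's shank at the start.
- panel: Fixed grey counter panel, 110 mm (its x) by 236 mm (its y), 46 mm high, origin under its centre, z up. Its 4 mm bezel has a central window 50 mm (x) by 110 mm (y) onto the bare, rigid metal cover plate, whose face is 42 mm above the origin. Switch and outlet on the bezel's ends stand up to 5 mm high. With the spindle home its flange rests on the plate, its tip 12 mm above this origin.
- window (a point): Centre of the window, on the cover plate's face; axes as the panel's. The one socket, 17 mm across, 34 mm deep, lies on the window's long centre line (x = 0 within 1 mm) at an unknown place between y = -30 and +30 mm, other each time. A flush shutter of the same metal closes it and sinks straight down under 0.6 to 0.9 N of spring when the tip is over it; the spindle's weight keeps it down.
- tub: Bystander: clear tub of cotton buds, 76 mm across, 80 mm tall, fixed; origin under its centre.
- palette: Bystander: flat white paint palette 100 x 170 x 10 mm, fixed; origin under its centre.
- jar: Bystander: wide clear jar with black lid, 90 mm across, 120 mm tall; origin under its centre.
- foundation: Bystander: small skin-coloured bottle, 36 mm across, 90 mm tall; origin under its centre.
- compact_a: Bystander: flat round powder compact, 72 mm across, 14 mm high; origin under its centre.
- compact_b: Bystander: flat round dark metal compact, 68 mm across, 16 mm high; origin under its centre.
- lipstick: Bystander: lipstick tube standing upright, 19 mm across, 71 mm tall; origin under its centre.
- brush: Bystander: powder brush lying flat, 160 mm long, long axis x; origin under its middle.

How it is judged:
On the way, in this order (a step that is already met when the one before it is completed fails the run):
1. the spindle is lifted clear of the rest (z of spindle_tip in the frame of rest above 0.045 m), for 0.1 s.
2. its tip slides in contact with the plate inside the window (x of spindle_tip in the frame of panel between -0.025 and 0.025 m and y of spindle_tip in the frame of panel between -0.055 and 0.055 m and z of spindle_tip in the frame of panel between 0.0395 and 0.044 m and contact force between spindle and cover above 0.3 N and linear speed of spindle above 0.002 m/s), for 0.06 s.
At the end, for the whole second after the job is handed in: The spindle stands in the socket, tip no more than 15.5 mm above the panel's origin (home within 3.5 mm) and inside the window, within 0.07 rad of upright, at rest and released (x of spindle_tip in the frame of panel between -0.025 and 0.025 m and y of spindle_tip in the frame of panel between -0.055 and 0.055 m and z of spindle_tip in the frame of panel below 0.0155 m and angle between spindle_tip's own z axis and vertical below 0.07 rad and linear speed of spindle below 0.01 m/s and contact force between the fingers and spindle below 0.05 N); the robot touches nothing.
It fails at once if the spindle bears on the cover plate with more than 40 N (contact force between spindle and cover above 40 N).
It fails at once if a bystander is moved more than 25 mm (distance of any of jar, foundation, compact_a, compact_b, lipstick, brush from where it was at the start of the episode above 0.025 m).
It also fails if it takes over 59 s, if anything falls off the work surface, if the arm or the gripper's body presses on something with over 40 N, if the wrist force passes 120 N, or if a joint passes its speed limit or range.

## Working session

There is one attempt and no reset: what is moved stays moved. The work goes in short steps, each a Python script; the robot and the scene stay as the last script left them, time stands still between calls to the robot, and variables do not carry over. Pictures are saved under pics/ and viewed, about 8 in all and at most 12, crops included, and the job is handed in when it is done.

```bash
ls; mkdir -p pics
python3 - <<'E'
from rig import env
import cv2
for n in("top","side"):
    cv2.imwrite(f"pics/{n}0.png",env.capture(n)[:,:,::-1])
    c=env.calibration(n);print(n,c)
print(env.observe())
E
```

```text
pics
top {'intrinsics': array([[450.98920505,   0.        , 312.19234195],
       [  0.        , 450.98920505, 201.84734656],
       [  0.        ,   0.        ,   1.        ]]), 'dist_coeffs': array([0.03751384, 0.        , 0.        , 0.        , 0.        ]), 'rvec': array([ 2.18982141, -2.16728449,  0.05904327]), 'tvec': array([-0.0096485 ,  0.58298951,  1.27675357])}
side {'intrinsics': array([[427.23240422,   0.        , 313.33752174],
       [  0.        , 427.23240422, 195.36670193],
       [  0.        ,   0.        ,   1.        ]]), 'dist_coeffs': array([0.0244115, 0.       , 0.       , 0.       , 0.       ]), 'rvec': array([ 2.15221943, -0.85736448,  0.3929786 ]), 'tvec': array([-0.42715356,  0.32977763,  0.71682392])}
{'clock': 0.1, 'joint_positions': array([-1.37212886,  0.47774028,  0.02237265,  1.55631978, -0.01149032,
        1.10933754, -0.0830967 ]), 'qd': array([ 0.00054062, -0.00159678, -0.00040198, -0.00162175, -0.00130109,
       -0.00030513,  0.00067981]), 'joint_torque': array([ 4.56052978e-03, -5.97767580e+01,  1.61370154e+00, -2.81952757e+01,
        1.28684312e-02,  5.12141050e-03, -1.04837952e-06]), 'tool_pos': array([0.20370614, 0.64297241, 0.23042208]), 'orientation': array([ 0.69876544,  0.10744204,  0.69884457, -0.10862475]), 'force': array([ 1.01556878, -0.45136702,  0.72120464]), 'ft_torque': array([-0.0237252 , -0.04496103,  0.07109551]), 'grip_width': 0.08532038272094652}
```

View pics/top0.png

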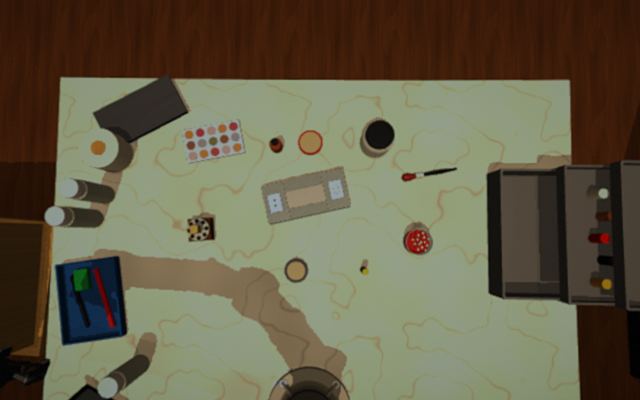

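View pics/side0.png

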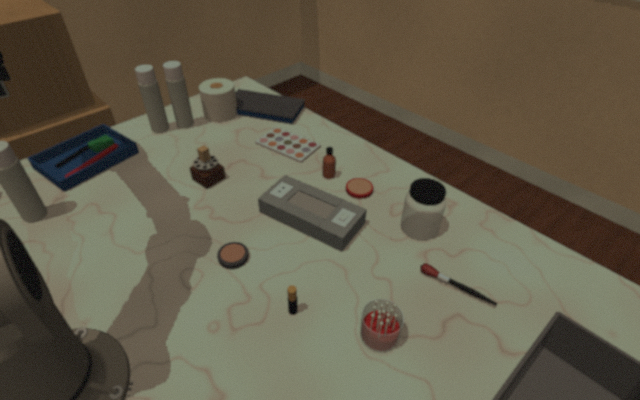

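The top view shows the spindle and rest at about (200,228), and the panel centred at about (307,194). I'll localise both, then look from above with the wrist camera.

```bash
cat > h.py <<'E'
import numpy as np, cv2
from scipy.spatial.transform import Rotation as Ro
from rig import env
def ray(cal,px,z):
    K,d=cal["intrinsics"],cal["dist_coeffs"]
    p=cv2.undistortPoints(np.array(px,float).reshape(-1,1,2),K,d).reshape(-1,2)
    R=cv2.Rodrigues(cal["rvec"])[0]; C=-R.T@np.ravel(cal["tvec"])
    D=np.c_[p,np.ones(len(p))]@R
    return C+D*((z-C[2])/D[:,2])[:,None]
def quat(a):  # tool x down, jaws along world angle a
    c,s=np.cos(a),np.sin(a)
    q=Ro.from_matrix(np.array([[0,c,s],[0,s,-c],[-1,0,0]])).as_quat()
    return q[[3,0,1,2]]
E
python3 - <<'E'
from h import *
c=env.calibration("top")
print("head",ray(c,[[196,229]],.1)); print("rest",ray(c,[[201,229]],.04))
P=ray(c,[[262,185],[341,167],[350,207],[272,223]],.046);print(P,np.linalg.norm(np.diff(P,axis=0),axis=1),P.mean(0))
w=env.calibration("wrist");R=cv2.Rodrigues(w["rvec"])[0];o=env.observe()
print("wristcam",-R.T@np.ravel(w["tvec"]),R[2],w["intrinsics"][0,0]); q=o["orientation"]
T=Ro.from_quat(q[[1,2,3,0]]).as_matrix();print(T)
print("cam in tool",T.T@(-R.T@np.ravel(w["tvec"])-o["tool_pos"]))
E
```

```text
head [[0.50120513 0.30698277 0.1       ]]
rest [[0.50174459 0.30923583 0.04      ]]
[[ 0.62764834  0.13851126  0.046     ]
 [ 0.6809196  -0.08448156  0.046     ]
 [ 0.56778541 -0.110505    0.046     ]
 [ 0.5205307   0.10836068  0.046     ]] [0.22926758 0.11608861 0.2239089 ] [0.59922101 0.01297135 0.046     ]
wristcam [0.13855226 0.66528946 0.37362749] [ 0.25675035 -0.08192639 -0.96299913] 336.6419076634501
[[-3.66131815e-04  3.01977021e-01  9.53315134e-01]
 [-1.63587686e-03  9.53313741e-01 -3.01977209e-01]
 [-9.99998595e-01 -1.67006963e-03  1.44958730e-04]]
cam in tool [-0.14321786  0.00136101 -0.06883066]
```

Run:
```python
from h import *
import json
def shot(n,p,a):
    env.movep(p,quat(a)); env.wait(.3); c=env.calibration("wrist"); im=env.capture("wrist")
    cv2.imwrite(f"pics/{n}.png",im[:,:,::-1]); json.dump({k:np.array(v).tolist() for k,v in c.items()},open(n+".json","w"))
    print(env.observe()["clock"],env.observe()["joint_positions"].round(2))
shot("wp",[.599,.013,.27],np.radians(103))
shot("ws",[.501,.307,.25],np.radians(90))
```

```text
3.0833 [-0.51  0.34  0.49  1.73 -0.18  1.12  1.84]
4.6167 [-1.01  0.33  0.45  1.77 -0.16  1.07  1.07]
```

View pics/wp.png

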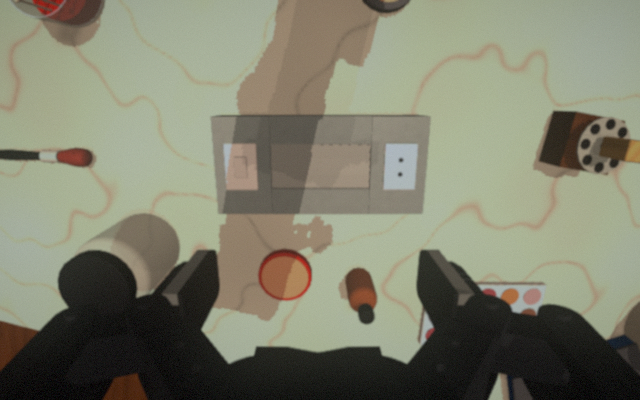

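View pics/ws.png

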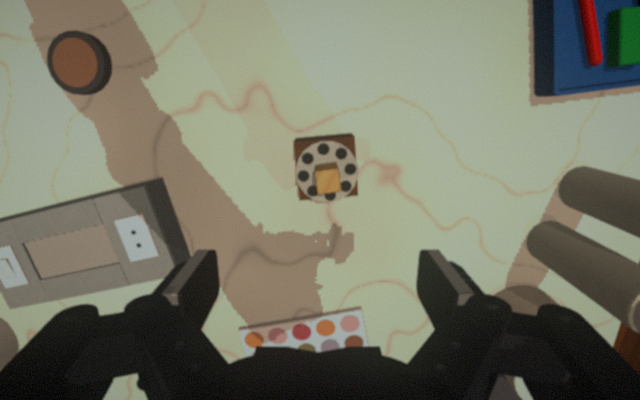

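The wrist views show the panel bezel corners near (211,116), (430,116), (423,213) and (219,213). The window spans roughly (272..370, 143..188), and the head top is at about (328,181). I'll measure these with masks.

Run:
```python
from h import *
import json
L=lambda n:(cv2.imread(f"pics/{n}.png"),{k:np.array(v) for k,v in json.load(open(n+".json")).items()})
im,c=L("ws")
hsv=cv2.cvtColor(im,cv2.COLOR_BGR2HSV)
m=cv2.inRange(hsv,(8,130,90),(30,255,255)); m[:140]=0;m[215:]=0;m[:,:290]=0;m[:,370:]=0
k=max(cv2.findContours(m,0,1)[0],key=cv2.contourArea); r=cv2.minAreaRect(k);print("head blob",r)
print(ray(c,cv2.boxPoints(r),.1).round(4))
print("head top val map");print(hsv[160:200:2,310:348:2,2])
im,c=L("wp")
for n,p,z in(("bezel",[[211,116],[430,116],[423,213],[219,213]],.046),("win",[[272,143],[370,143],[370,188],[272,188]],.046)):
    P=ray(c,p,z);print(n,P.round(4),np.linalg.norm(np.roll(P,-1,0)-P,axis=1).round(4),P.mean(0))
a=np.hstack([cv2.resize(im[105:225,200:440],None,fx=3,fy=3,interpolation=2)])
cv2.imwrite("pics/z1.png",a)
cv2.imwrite("pics/z2.png",cv2.resize(L("ws")[0][125:210,285:370],None,fx=6,fy=6,interpolation=2))
```

```text
head blob ((326.9422607421875, 180.21153259277344), (25.887327194213867, 23.73004913330078), 78.69007110595703)
[[0.4905 0.3037 0.1   ]
 [0.4864 0.3242 0.1   ]
 [0.5095 0.3291 0.1   ]
 [0.5138 0.3082 0.1   ]]
head top val map
[[ 54  81 142 150 155 153 152 154 155 154 153 151 149 149 147 137 141 144
  148]
 [ 68 123 152 149 151 149 147 143 134 133 126 118 115 129 151 148 151 150
  144]
 [131 148 147 131 118 113 105 105 104 100  97  96  94 107 147 152 151 146
  120]
 [149 154 131  93  88  92  94  96 100  99  95  96  94 100 141 153 151 136
   70]
 [152 149 117  92  91  91  95 101 100 104 110 114 118 123 130 151 149 115
   57]
 [151 144 113 102 107 115 132 146 147 151 162 158 159 158 139 149 148 110
   51]
 [155 128 108 148 155 159 167 167 166 171 171 169 170 165 147 142 147 133
   79]
 [149 123 110 156 161 169 170 169 171 168 168 169 163 169 153 142 146 146
  134]
 [140 118 113 149 165 170 168 166 169 170 168 166 165 170 155 140 148 146
  147]
 [146 121 107 141 168 170 170 170 170 171 169 166 170 172 161 149 156 158
  156]
 [149 116 100 136 167 171 167 169 170 169 163 166 169 169 166 15
[... 404 characters left out ...]
39  97  68
   73]
 [ 54  51  52  64 145 166 164 152 145 144 134 118 111 139 145 152 150 137
  135]
 [ 66  54  55  67 121 129 133 112  71  71  62  54  59 137 157 155 158 154
  143]
 [118 117 124 134 141 140 142 118  55  55  49  51  67 142 159 156 158 150
  133]
 [109 141 155 158 158 156 160 146  83  55  54  60 104 151 157 156 163 168
  169]]
bezel [[ 0.5707 -0.1085  0.046 ]
 [ 0.5177  0.1201  0.046 ]
 [ 0.624   0.1461  0.046 ]
 [ 0.6771 -0.0835  0.046 ]] [0.2346 0.1094 0.2356 0.1093] [0.59735197 0.01855867 0.046     ]
win [[ 0.5845 -0.039   0.046 ]
 [ 0.5605  0.0648  0.046 ]
 [ 0.6092  0.0782  0.046 ]
 [ 0.634  -0.0293  0.046 ]] [0.1065 0.0505 0.1103 0.0505] [0.59704033 0.01867262 0.046     ]
```

View pics/z1.png

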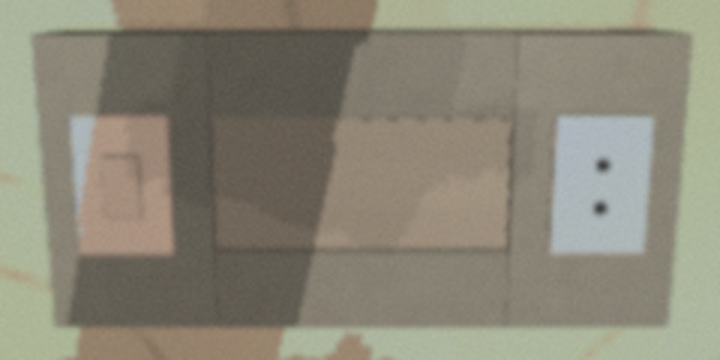

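View pics/z2.png

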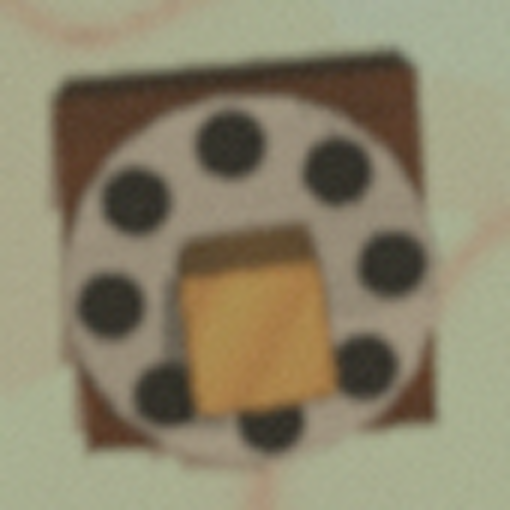

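Run:
```python
from h import *
import json
c={k:np.array(v) for k,v in json.load(open("ws.json")).items()}
P=ray(c,np.array([[180,282],[318,258],[340,395],[202,418]])/6+[285,125],.1)
d=np.roll(P,-1,0)-P
ctr=P.mean(0); e=d[0]-d[2]; a=np.arctan2(e[1],e[0]); f=d[3]-d[1]
print(P.round(4),np.linalg.norm(d,axis=1).round(4),ctr,np.degrees(a),np.degrees(np.arctan2(f[1],f[0])))
np.save("head.npy",[*ctr[:2],a])
```

```text
[[0.4925 0.3056 0.1   ]
 [0.4889 0.326  0.1   ]
 [0.5098 0.3296 0.1   ]
 [0.5133 0.3089 0.1   ]] [0.0207 0.0212 0.021  0.0211] [0.50110832 0.31753838 0.1       ] 99.84669781152289 -170.6619597660239
```

The wrist view puts y about 10 mm away from my rough top-view pixel estimate, so I'll resolve that before gripping.

Run:
```python
from h import *
import json
c={k:np.array(v) for k,v in json.load(open("ws.json")).items()}
P=ray(c,np.array([[60,97],[415,68],[435,420],[90,450]])/6+[285,125],.04);print(P.round(4),P.mean(0),"disc",ray(c,np.array([[253,280]])/6+[285,125],.058))
t=cv2.imread("pics/top0.png");s=cv2.imread("pics/side0.png")
a=cv2.resize(t[205:250,175:225],(400,360),interpolation=2); b=cv2.resize(s[135:195,180:235],(330,360),interpolation=2)
cv2.imwrite("pics/z3.png",np.hstack([a,b]))
```

```text
[[0.4718 0.2845 0.04  ]
 [0.4668 0.3461 0.04  ]
 [0.5302 0.3514 0.04  ]
 [0.5357 0.2887 0.04  ]] [0.50113065 0.31768673 0.04      ] disc [[0.50063798 0.31769063 0.058     ]]
```

View pics/z3.png

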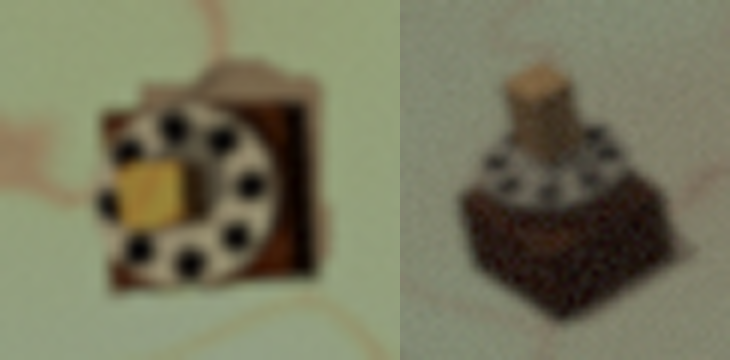

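Run:
```python
from h import *
print(ray(env.calibration("top"),[[194,229.4]],.1),ray(env.calibration("side"),[[203.3,148.3]],.1))
a=np.load("head.npy")[2]
env.movep([.501,.316,.16],quat(a)); env.wait(.3)
c=env.calibration("wrist");im=env.capture("wrist")
hsv=cv2.cvtColor(im,cv2.COLOR_RGB2HSV);m=cv2.inRange(hsv,(8,120,125),(30,255,255));m[:, :220]=0;m[:,420:]=0;m[260:]=0
k=max(cv2.findContours(m,0,1)[0],key=cv2.contourArea); r=cv2.minAreaRect(k);print(r)
P=ray(c,cv2.boxPoints(r),.1);print(P.round(4),P.mean(0),np.linalg.norm(np.roll(P,-1,0)-P,axis=1))
o=env.observe();print(o["clock"],o["tool_pos"],o["force"])
cv2.imwrite("pics/close.png",im[:,:,::-1])
```

```text
[[0.50008001 0.31232589 0.1       ]] [[0.50018377 0.31127173 0.1       ]]
((315.5, 210.5), (31.0, 33.0), 90.0)
[[0.492  0.3047 0.1   ]
 [0.4885 0.3252 0.1   ]
 [0.509  0.329  0.1   ]
 [0.5126 0.3079 0.1   ]] [0.50051584 0.31668191 0.1       ] [0.02082924 0.0208593  0.02139559 0.02085584]
5.4167 [0.50168601 0.31636326 0.16137532] [ 0.8310346  -0.04427528 -0.10586723]
```

View pics/close.png

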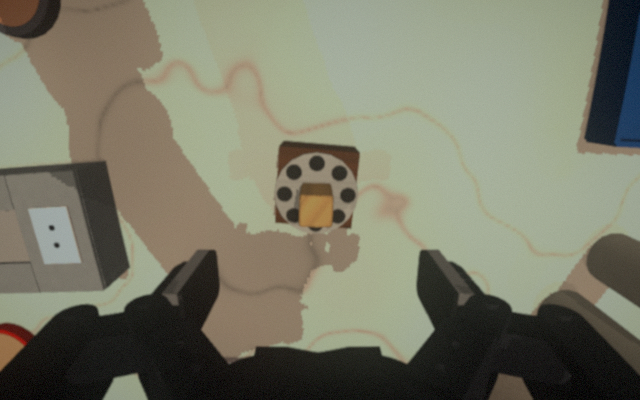

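Run:
```python
from h import *
a=np.load("head.npy")[2]
p=[.5005,.3157]
env.movep([*p,.13],quat(a))
print(env.servo_line([*p,.066],threshold=8,max_speed=.06)); o=env.observe();print(o["clock"],o["tool_pos"],o["force"])
env.command_gripper(.015); o=env.observe();print(o["clock"],o["tool_pos"],o["force"],o["grip_width"])
print(env.servo_line([*p,.075],max_speed=.05)); o=env.observe();print(o["tool_pos"],o["force"],o["ft_torque"])
print(env.servo_line([*p,.14],max_speed=.1)); env.wait(.3);o=env.observe();print(o["clock"],o["tool_pos"],o["force"],o["ft_torque"],o["grip_width"])
```

```text
False
6.8833 [0.50081152 0.31586966 0.06639743] [ 0.8817712  -0.18847594  0.82449216]
7.4833 [0.50053329 0.31574467 0.06619182] [-1.14612423 -1.2496375   2.24846945] 0.021729635452582434
False
[0.50063879 0.31582461 0.07530626] [ 0.31207721  0.57172302 -2.57890067] [-0.02163179 -0.04392033 -0.03684207]
False
8.9167 [0.50026719 0.31547937 0.13947194] [-0.74398458  0.49344165 -1.64843789] [-0.04990819 -0.0281779   0.04419316] 0.021368314656104646
```

```bash
cat > g.py <<'E'
from h import *
C=np.array([.5972,.0186]); yaw=np.radians(13.05)
ex=np.array([np.cos(yaw),np.sin(yaw)]); ey=np.array([-ex[1],ex[0]])
Q=quat(yaw+np.pi/2)
def pw(y,z,x=0): return [*(C+x*ex+y*ey),z]
def loc():
    p=env.observe()["tool_pos"]; d=p[:2]-C; return d@ex,d@ey,p[2]
def force(n=5):
    f=[]
    for _ in range(n): env.wait(.02); f.append(env.observe()["force"])
    return np.mean(f,0)
E
python3 - <<'E'
from g import *
env.movep(pw(.038,.14),Q); env.wait(.3); f0=force(10); np.save("f0.npy",f0)
env.servo_line(pw(.038,.106),max_speed=.06); env.wait(.2); f0=force(10)
print(f0,env.servo_line(pw(.038,.090),max_speed=.01,threshold=3)); np.save("f0.npy",f0)
print(env.observe()["clock"],loc(),force()-f0)
env.wait(.3);print(env.observe()["clock"],loc(),force()-f0)
cv2.imwrite("pics/contact.png",env.capture("wrist")[:,:,::-1])
E
```

```text
[-0.01764746 -0.16900836 -1.97650426] True
12.425 (np.float64(3.3306646974534184e-05), np.float64(0.038028958593523905), np.float64(0.09809060208862747)) [-0.09811883  0.02333155  7.11110333]
12.8083 (np.float64(2.8332754692096286e-07), np.float64(0.0379925239206548), np.float64(0.09805566465771501)) [-0.49489285 -0.00854559  7.99327342]
```

View pics/contact.png

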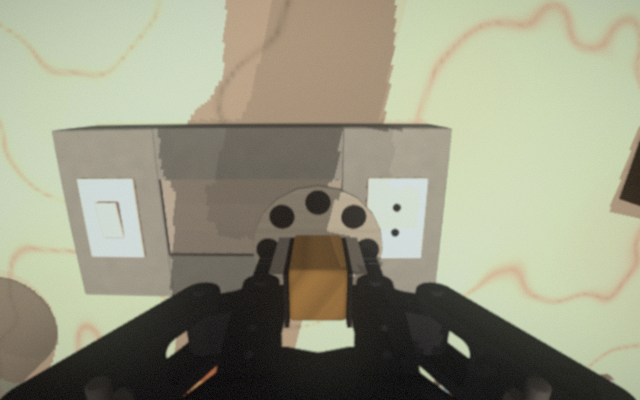

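Contact came at 8 N and TCP z = 0.098, as predicted, with the head held upright over the window's +y end. Next I'll slide toward −y with force feedback.

```bash
cat > slide.py <<'E'
from g import *
f0=np.load("f0.npy"); y=.038; z=.0981-.0002; z0=.0981
for i in range(26):
    F=(force(2)-f0)[2]; l=loc()
    print(i,round(l[1],4),round(l[2],5),round(F,2),round(z,5))
    if l[2]<z0-.0015: print("DROP");break
    if F>20: z+=.0006
    z+=np.clip((F-4)*.0001,-.0006,.0005)
    y-=.003
    if env.servo_line(pw(y,z),max_speed=.015,threshold=12): print("thr",force(2)-f0,loc())
    if y<-.04: break
print(env.observe()["clock"],loc(),force()-f0)
E
python3 slide.py
```

```text
0 0.038 0.09805 7.43 0.0979
1 0.0346 0.09814 2.59 0.09824
2 0.0323 0.09813 2.65 0.0981
3 0.0288 0.09808 5.12 0.09797
4 0.0255 0.09813 4.04 0.09808
5 0.0228 0.09809 4.44 0.09808
6 0.0196 0.09812 4.18 0.09813
7 0.0166 0.0981 4.24 0.09815
8 0.0136 0.09812 3.52 0.09817
9 0.0106 0.09809 3.97 0.09812
10 0.0071 0.09783 0.69 0.09812
11 0.0046 0.09767 0.81 0.09779
12 0.0018 0.0975 0.48 0.09747
13 -0.0012 0.09713 0.07 0.09712
14 -0.0029 0.09671 1.39 0.09672
15 -0.0036 0.09656 5.02 0.09646
DROP
18.7583 (np.float64(0.00017116844663341615), np.float64(-0.0036001203422949884), np.float64(0.09655906756401508)) [-3.25052234  9.24520556  4.60748885]
```

The tip dropped in at y of about +7 mm and met the far rim at about −3 mm. The centre should be near y = +2 mm, so I'll descend while correcting with the lateral force.

```bash
cat > ins.py <<'E'
from g import *
f0=np.load("f0.npy"); x,y,z=-.0004,.0022,.0966
env.servo_line(pw(y,z,x),max_speed=.02); print("start",loc(),force()-f0)
home=.0981-.030; 
for i in range(40):
    z=max(z-.0025,home-.0006)
    hit=env.servo_line(pw(y,z,x),max_speed=.02,threshold=8)
    f=force(3)-f0; fx,fy=f[:2]@ex,f[:2]@ey; l=loc()
    print(i,hit,np.round(l,4),round(fx,1),round(fy,1),round(f[2],1))
    x+=np.clip(fx*.0002,-.0006,.0006) if abs(fx)>1.5 else 0
    y+=np.clip(fy*.0002,-.0006,.0006) if abs(fy)>1.5 else 0
    if l[2]<home+.0006 and (hit or f[2]>4) or f[2]>18 or z<home-.0004: break
    if hit: z=l[2]+.001
print(env.observe()["clock"],loc(),force()-f0,env.observe()["ft_torque"])
E
python3 ins.py
```

```text
start (np.float64(-0.00048594321384425574), np.float64(0.001674699221214288), np.float64(0.09656752069974259)) [ 0.08547133 -0.10767676  0.64994669]
0 False [-0.0005  0.0021  0.094 ] -0.3 -0.0 0.4
1 False [-0.0004  0.0023  0.0915] 0.2 -0.2 0.6
2 False [-0.0004  0.0023  0.089 ] -0.2 0.7 0.8
3 False [-0.0004  0.0022  0.0865] -0.1 0.5 0.9
4 False [-0.0005  0.0022  0.084 ] 0.2 0.2 0.9
5 False [-0.0005  0.0022  0.0815] -0.3 0.9 0.6
6 False [-0.0005  0.0022  0.079 ] 0.3 0.3 0.6
7 False [-0.0005  0.0022  0.0765] -0.2 -0.2 0.2
8 False [-0.0005  0.0022  0.074 ] 0.1 0.0 0.4
9 False [-0.0004  0.0022  0.0715] -0.2 0.6 0.9
10 False [-0.0004  0.0022  0.069 ] 0.3 0.3 0.5
11 False [-0.0002  0.0021  0.0682] -2.0 0.7 7.0
23.4083 (np.float64(-0.0002330902145251511), np.float64(0.0021196363114921106), np.float64(0.06818565790175712)) [-2.01123329 -0.0167948   7.32864325] [ 0.02931458  0.48305286 -0.02107868]
```

The flange is seated 30 mm below the plate-contact height. I'll release, retreat and check.

Run:
```python
from g import *
env.command_gripper(.045)
x,y,z=loc()
env.servo_line(pw(y,.13,x),max_speed=.06)
env.servo_line(pw(y,.25,x),max_speed=.15); env.wait(.5)
c=env.calibration("wrist");im=env.capture("wrist");cv2.imwrite("pics/end.png",np.vstack([im[60:260,150:500],env.capture("side")[130:330,150:500]])[:,:,::-1])
hsv=cv2.cvtColor(im,cv2.COLOR_RGB2HSV);m=cv2.inRange(hsv,(8,120,125),(30,255,255));m[:, :250]=0;m[:,390:]=0;m[230:]=0
k=max(cv2.findContours(m,0,1)[0],key=cv2.contourArea); r=cv2.minAreaRect(k);P=ray(c,cv2.boxPoints(r),.102)
print(r,P.mean(0),np.linalg.norm(np.roll(P,-1,0)-P,axis=1),pw(y,0,x)); print(env.observe()["clock"],env.observe()["force"])
```

```text
((317.5, 182.5), (23.0, 23.0), 90.0) [0.59595983 0.0223273  0.102     ] [0.02022935 0.02094818 0.02060514 0.02094665] [np.float64(0.5963289578105007), np.float64(0.020677480905672486), 0]
26.5917 [0.47352487 0.15836878 0.86048741]
```

View pics/end.png

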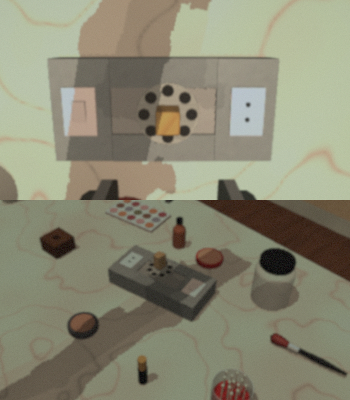

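The spindle stands upright in the panel with its disc just above the bezel. The rest is empty and the cosmetics haven't moved, so I'm handing in.

```bash
python3 -c "
from rig import env
env.hand_in()"
```

```text
the job is handed in; nothing more can be done
```

The spindle is plugged fully into the panel's socket and released. I handed the job in at about 27 s of the 59 s allowed; no verdict is reported.

- **Search:** I lifted the spindle from its rest and slid the tip along the plate from the +y end. Readings between slide steps were about 3–8 N, against the 40 N limit. The tip dropped in at y of about +7 mm, putting the socket centre near y = +2 mm.
- **Insertion:** It went down with under 1 N of resistance until the flange seated at about 7 N. That was 29.9 mm below the plate-contact height, where 30 mm is fully home.
- **Last checks:** After I let go and backed off, the wrist and side pictures showed the spindle standing upright in the window. The cosmetics in view looked unmoved. I judged both by eye, without measuring the tilt or any shift.
- **Disagreement:** The wrist camera put the spindle head at the start 4–6 mm farther along y than the top and side cameras. I went with the wrist reading, moved about 1 mm toward theirs. The low side forces as the gripper closed suggest it was close.

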